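Change over the sample trays

ROBOT

A 6-joint arm with a two-finger parallel gripper is mounted at the origin on the work surface. World frame = base frame: x ahead of the robot, y to its left, z up, the work surface at z = 0. Lengths are in m, angles in degrees, forces in N, time in s.
With the tool pointing down it reaches from about 0.3 to 0.75 m from the base axis. Payload 8.5 kg.
Tool frame: the origin (TCP) lies on the centre line of the jaws, within the pads' length; the fingertips stand 25 mm ahead of it and the grasp point (between the pads) lies 6 mm ahead of it; z points along the fingers, y is the line along which they close (so a half turn about z gives the same grasp; the last joint's range is limited). The gripper opens to 85 mm and grips with 20 to 120 N. Pads are 22 mm wide; open, the fingers measure 114 mm over their backs; the gripper's body (76 mm by 85 mm) begins 54 mm behind the grasp point. The pads swing forward as they close: fully open they stand 13 mm farther back than shut.
Start: joints at [-84.357, 21.807, 74.336, -0, 83.858, -12.336], TCP at [0.17, -0.523, 0.256] pointing down, gripper open.
Joint ranges: [-178.18, 178.18], [-50.72, 133.34], [12.68, 142.11], [-81.47, 261.47], [9.98, 163.14], [-165.26, 165.26]. Speed limits (degrees/s): [136.94, 136.94, 180, 180, 180, 180].

INTERFACE

Orientations are given as a 3x3 rotation matrix whose columns are the frame's x, y, z axes.
In Python, from rig import telemetry, optics, env gives the robot as it stands.
- The arm moves only by the tool send_rows, never from a script. Its argument "deltas" is a list that holds one entry, the list of rows, each a list of 7 numbers: the shift along the tool's x, y, z in m, then the turn, a rotation vector about the tool's x, y, z in rad, then the opening, from -1 (shut) to 1 (fully open), so that 0 is half open. In form: [[[x, y, z, ax, ay, az, grip], ...]]. A call has 1 to 12 rows; each row shifts and turns the commanded pose from where the row before left it, along the tool's axes as they then stand; what a row does not reach is not made up. A row lasts 1/8 s, in which the tool goes at most 62.5 mm and 10.7 degrees, less where a joint would pass 70% of its speed; a pose out of reach is approached as far as the arm can. A call is refused whole if a number of a shift passes 0.0625 or a number of a turn 0.188, either way. A call with a gripper value outside its range is refused whole. The fingers move at their own pace and stop on an object; "squeeze" is the grip in N (left out, the last holds). Time passes only in rows, so rows that do not move let the fingers close. It gives the time, the measured TCP pose, the force, the opening and the grip force at its end, in the units of the state.
- telemetry.observe(): the state, without advancing time (a new reading comes with each control period).
- optics.get_image(name): name is "scene" or "top" or "wrist"; returns a dict with "image" (420x560x3 uint8, red, green, blue), "range_z" (420x560 float32, m along the optical axis (not along the pixel's ray), 0 where there is no reading), "K" (3x3 intrinsics, pixels), "k1" (the pictures are not rectified: a ray, as slopes to the right and down, at radius r is drawn at 1 + k1 r^2 times it, then the intrinsics apply), "rvec" (rotation vector, rad) and "tvec" (3), from world to camera coordinates, as OpenCV has them; the wrist camera has in their place "hand_eye" (4x4, takes a point from camera to tool coordinates, whose origin is the TCP and whose axes are the flange's). Camera axes: x right, y down, z forward; pixel columns grow to the right and rows downward; lengths in m; the calibration is good to about 2 mm. A picture is of the moment at which its call begins: read the wrist's pose just before it.
- env.close_job(): hands the job in; it is judged then, once.
The state is a dict: "time_s": time; "q": joint angles; "qvel": joint speeds; "joint_efforts": joint torques, N m; "position": TCP position; "tool_rot": TCP orientation; "ft_force": force on the tool from outside, world axes, zero at the start; "wrist_torque": the same for the moment, N m; "grip_width": finger opening in m; "gripper_force": force on a finger pad.
Only numpy, scipy, OpenCV 4.12 (cv2) and the standard library are available. Lean on these libraries where they do the work, as an engineer would, in place of code of your own. Each camera call takes 0.05 s, during which the arm holds its last target. There are 200 camera calls.

TASK

Only one sample tray may stand out at a time: with a fingertip, first push the tray that was left standing open (the one with the open dish) fully home into its draught surround, then hook a fingertip behind the upright lip of the tray that carries the lidded tub and draw it out along its rail all the way to its stop. Nothing is to be gripped or lifted: move the tub's tray only from behind its lip, never pressing or pinching the lip's outer face, and do not touch the tub, the dish or the weight, which ride upright in their trays. Leave the third tray and everything else on the bench where they are.

Things in the scene. Friction and masses are not known exactly. Their poses are not given: they have to be found in the camera images.
- tub_unit: Fixed unit: draught surround of white walls 4 thick, 130 deep, 124 wide, 64 high, open at top and front; an aluminium tray slides out of it. Origin on the bench, 60 mm behind the walls' front edge; x points into the unit, y to its left, z up. The three units are alike, stand side by side in any order, each turned a little. This one's tray carries the lidded tub.
- tub_tray (a joint): Draw-out of the tray carrying the tub: m, 0 = fully home, 0.10 = fully out against its stop; stays where left; a steady drag of about 1.5 N, plus 12 N per m/s. Starts nearly home.
- tub_lip (a point): Top edge of the tub tray's upright lip (104 wide, 8 thick), mid-width, 50 mm above the bench; 2.5 mm in front of the lip's rear face, 5.5 mm behind its outer face. x axis points home (tray comes out along -x). Behind the lip: a finger well 48 mm front to back, 104 wide, open above and at the sides, floor at 10 mm.
- tub_pocket (a point): Middle of the pocket floor of the tub's tray, 10 mm above the bench, 112.5 mm behind the lip point. The pocket is 113 long, 98 wide, with walls to 22 mm above the bench; it moves with the tray. Home, the lip's rear face stands 50 mm in front of the walls.
- tub: Lidded tub, white with a black lid, 46 dia, 40 high, standing loose in its tray; origin at the middle of its underside.
- dish_unit: Fixed unit of the same shape, sizes and axes as the tub's. Its tray was left standing open and carries the open dish.
- dish_tray (a joint): Draw-out of the tray carrying the dish: m, 0 = fully home, 0.10 = fully out against its stop; stays where left; a steady drag of about 1.5 N, plus 12 N per m/s. Starts well out, at 0.05 to 0.08.
- dish_lip (a point): Top edge of the dish tray's upright lip (104 wide, 8 thick), mid-width, 50 mm above the bench; 2.5 mm in front of the lip's rear face, 5.5 mm behind its outer face. x axis points home (tray comes out along -x). Behind the lip: a finger well 48 mm front to back, 104 wide, open above and at the sides, floor at 10 mm.
- dish_pocket (a point): Middle of the pocket floor of the dish's tray, 10 mm above the bench, 112.5 mm behind the lip point. The pocket is 113 long, 98 wide, with walls to 22 mm above the bench; it moves with the tray. Home, the lip's rear face stands 50 mm in front of the walls.
- dish: Small white open dish, 44 dia, 14 high, loose in the tray left open; origin at the middle of its underside.
- weight_unit: Fixed unit of the same shape, sizes and axes as the tub's. Its tray carries the steel weight and is to be left alone.
- weight_tray (a joint): Draw-out of the tray carrying the weight: m, 0 = fully home, 0.10 = fully out against its stop; stays where left; a steady drag of about 1.5 N, plus 12 N per m/s. Starts nearly home.
- weight_lip (a point): Top edge of the weight tray's upright lip (104 wide, 8 thick), mid-width, 50 mm above the bench; 2.5 mm in front of the lip's rear face, 5.5 mm behind its outer face. x axis points home (tray comes out along -x). Behind the lip: a finger well 48 mm front to back, 104 wide, open above and at the sides, floor at 10 mm.
- weight: Steel knobbed weight, 30 dia, 38 high, loose in its tray; origin at the middle of its underside.
- small_pot_a: Bystander: small clear pot with a black lid, 36 dia, 42 high, standing between the units (sizes in mm); origin at the middle of its underside.
- small_pot_b: Bystander: small white pot with a white lid, 36 dia, 34 high, standing between the units (sizes in mm); origin at the middle of its underside.
- pigment_tub: Bystander: reddish-brown tub with a black lid, 84 dia, 85 high, on the left (sizes in mm); origin at the middle of its underside.
- grey_tub: Bystander: grey tub with a black lid, 84 dia, 80 high, on the left (sizes in mm); origin at the middle of its underside.
- spatula: Bystander: spatula 180 long lying in front on the left (sizes in mm); origin near its middle, on its underside.
- beaker: Bystander: white open beaker, 70 dia, 90 high, on the right (sizes in mm); origin at the middle of its underside.
- jar: Bystander: amber jar, 60 dia, 85 high, on the right (sizes in mm); origin at the middle of its underside.
Not all that is in view belongs to the job. Several things have the shape of the dish; the one meant has the colours described above. Leave any orange look-alike of the tub_unit alone.

How it is judged (in metres and radians):
On the way, in this order (a step that is already met when the one before it is completed fails the run):
1. the tray with the dish is fully home, while the tub's tray is still in (value of joint dish_tray below 0.005 m and value of joint tub_tray below 0.03 m), for 0.2 s.
2. the tray with the tub is drawn out to its stop (value of joint tub_tray above 0.094 m), for 0.2 s.
At the end, for the whole second after the job is handed in: The dish's tray is home (within 5 mm), the tub's tray is out to its stop (at least 94 of 100 mm), the weight's tray is within 10 mm of where it was; tub and dish stand upright and at rest in their trays' pockets (within 50 mm of the pocket's middle, tilt under 0.15 rad) (value of joint dish_tray below 0.005 m and value of joint tub_tray above 0.094 m and distance of weight_lip from where it was at the start of the episode below 0.01 m and horizontal distance between tub and tub_pocket below 0.05 m and height (world z) of each of tub, dish below 0.018 m and angle between each of tub, dish's own z axis and vertical below 0.15 rad and linear speed of each of tub, dish below 0.02 m/s and horizontal distance between dish and dish_pocket below 0.05 m and velocity of joint tub_tray below 0.01 m/s); the robot touches nothing.
It fails at once if the tub's tray is drawn out beyond 30 mm while the dish's tray is out beyond 10 mm (value of joint tub_tray above 0.03 m and value of joint dish_tray above 0.01 m).
It fails at once if the outer face of the lip of the tub's tray is pressed or pinched (over 2 N) (contact force between the fingers and tub_tray_c6 above 2 N).
It fails at once if the tub, dish or weight is touched by the robot (over 1 N) (contact force between any of the fingers, the arm and tub above 1 N or contact force between any of the fingers, the arm and dish above 1 N or contact force between any of the fingers, the arm and weight above 1 N).
It fails at once if the tub, dish or weight is lifted (over 15 mm) or tipped (over 0.35 rad) (height (world z) of any of tub, dish, weight above 0.025 m or angle between any of tub, dish, weight's own z axis and vertical above 0.35 rad).
It fails at once if the weight's tray or a bystander is moved by more than 20 mm (distance of any of weight_lip, small_pot_a, small_pot_b, pigment_tub, grey_tub, spatula, beaker, jar from where it was at the start of the episode above 0.02 m).
It also fails if it takes over 48 s, if anything falls off the work surface, if the arm or the gripper's body presses on something with over 40 N, if the wrist force passes 120 N, or if a joint passes its speed limit or range.

## Working session

There is one attempt and no reset: what is moved stays moved. The work goes in short steps, Python scripts to look and compute and a tool call to move; the robot and the scene stay as the last step left them, time stands still between calls to the robot, and variables do not carry over. Pictures are saved under pics/ and viewed, at most 10 in all, crops included, and the job is handed in when it is done.

Besides the shell and the picture viewer there is one more tool, called after "Request:" in YAML: its name, and indented under it one key for each argument. send_rows: Moves the arm, as the interface text tells. Its arguments: {"type":"object","properties":{"deltas":{"type":"array"},"squeeze":{"type":"number"}},"required":["deltas"]}

```bash
mkdir -p pics
cat > h.py <<'E'
import numpy as np, cv2
from rig import telemetry, optics, env
def grab(n):
    s=telemetry.observe(); d=optics.get_image(n); d['s']=s; d['n']=n; return d
def cam(d):
    if d['n']=='wrist':
        T=np.array(d['hand_eye']); R=np.array(d['s']['tool_rot']).reshape(3,3)
        return R@T[:3,:3], R@T[:3,3]+np.array(d['s']['position'])
    R=cv2.Rodrigues(np.array(d['rvec'],float))[0]; return R.T, -R.T@np.array(d['tvec'],float).ravel()
def slopes(d,px):
    px=np.atleast_2d(np.array(px,float)); K=np.array(d['K'])
    p=(px-[K[0,2],K[1,2]])/[K[0,0],K[1,1]]; u=p.copy()
    for _ in range(20): u=p/(1+d['k1']*(u**2).sum(1,keepdims=True))
    return np.c_[u,np.ones(len(u))]
def plane(d,px,z):
    R,c=cam(d); r=slopes(d,px)@R.T; return c+r*((z-c[2])/r[:,2])[:,None]
def depth(d,px):
    R,c=cam(d); px=np.atleast_2d(px).astype(int); return c+(slopes(d,px)*d['range_z'][px[:,1],px[:,0]][:,None])@R.T
def proj(d,P):
    R,c=cam(d); q=(np.atleast_2d(P)-c)@R; u=q[:,:2]/q[:,2:]; u=u*(1+d['k1']*(u**2).sum(1,keepdims=True)); K=np.array(d['K'])
    return u*[K[0,0],K[1,1]]+[K[0,2],K[1,2]]
def cloud(d):
    h,w=d['range_z'].shape; v,u=np.mgrid[:h,:w]; return depth(d,np.c_[u.ravel(),v.ravel()]).reshape(h,w,3)
def save(d,f,s=1): cv2.imwrite(f,cv2.resize(d['image'][:,:,::-1],None,fx=s,fy=s))
E
python3 - <<'E'
from h import *
for n in('top','scene'):
    d=grab(n); save(d,f'pics/{n}0.png',1.42); print(n,cam(d)[1].round(3))
E
```

```text
top [0.392 0.013 1.309]
scene [ 1.067 -0.902  0.98 ]
```

View pics/top0.png

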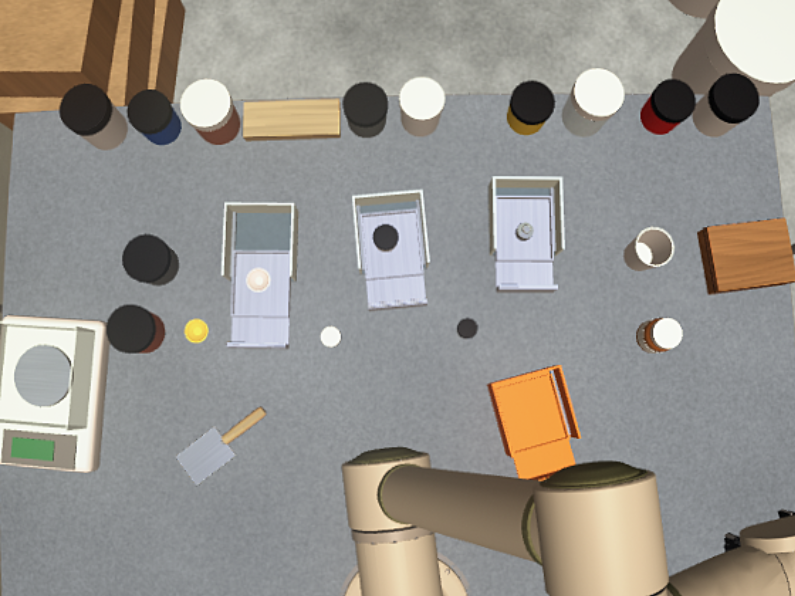

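View pics/scene0.png

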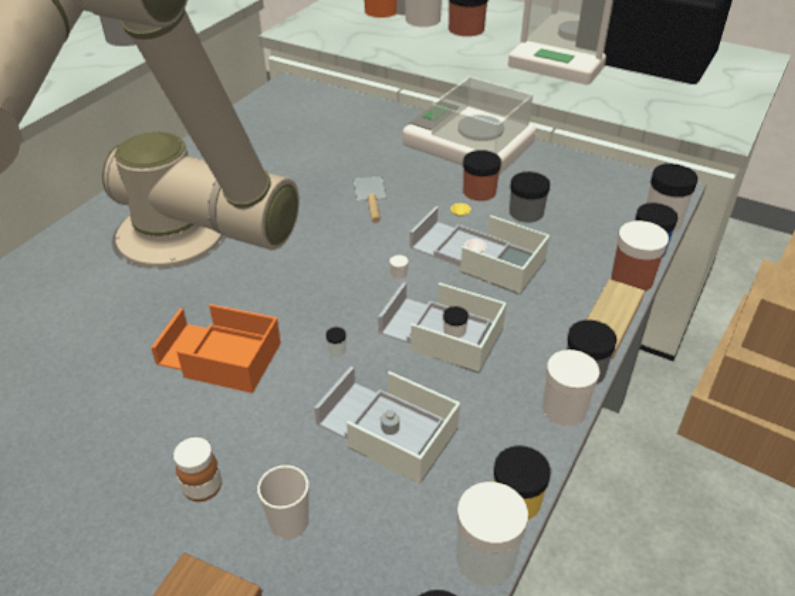

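The top view shows three units:
- **Left:** the white dish in the open tray at (258,280), lip near (258,346).
- **Middle:** the black-lidded tub at (386,237), lip near (397,306).
- **Right:** the weight at (525,231).

Things that could be mistaken for these:
- **Dish:** the yellow dish at (196,330) and the white pot lid at (330,337).
- **Tub's unit:** the orange unit at (535,420).
- **Tub:** the black-lidded tubs at (150,258) and (135,328), and the small pot at (467,328).

By description I choose the left unit for pushing and the middle unit for pulling. Next I measure the lips and walls.

Run:
```python
from h import *
d=grab('top'); C=cloud(d); 
im=d['image']; cv2.imwrite('pics/crop.png',cv2.resize(im[115:260,145:320,::-1],None,fx=4,fy=4,interpolation=cv2.INTER_CUBIC))
print('bench z',np.median(C[250:270,150:330,2]))
Z=C[...,2]
for n,(u0,u1,v0,v1) in dict(dish=(153,213,135,250),tub=(243,308,125,222),wt=(338,402,120,210)).items():
    P=C[v0:v1,u0:u1].reshape(-1,3)
    w=P[(P[:,2]>.058)&(P[:,2]<.07)]; 
    r=cv2.minAreaRect(w[:,:2].astype(np.float32)); print(n,'walls',len(w),np.round(r[0],4),np.round(r[1],4),round(r[2],2), np.median(w[:,2]).round(4))
    print(' corners',cv2.boxPoints(r).round(4).tolist())
    l=P[(P[:,2]>.040)&(P[:,2]<.056)]; 
    l=l[l[:,0]<w[:,0].min()-.02]
    r=cv2.minAreaRect(l[:,:2].astype(np.float32)); print(' lip',len(l),np.round(r[0],4),np.round(r[1],4),round(r[2],2),np.median(l[:,2]).round(4)); print(' ',cv2.boxPoints(r).round(4).tolist())
print({k:telemetry.observe()[k] for k in('position','tool_rot','ft_force','time_s','grip_width')})
```

```text
bench z -0.00029145882888048646
dish walls 298 [0.6612 0.2428] [0.1246 0.1301] 87.84 0.0628
 corners [[0.5938000082969666, 0.18299999833106995], [0.723800003528595, 0.17810000479221344], [0.7285000085830688, 0.3025999963283539], [0.5985000133514404, 0.3075999915599823]]
 lip 133 [0.4773 0.2485] [0.101  0.0075] 88.73 0.0486
  [[0.4724000096321106, 0.1981000006198883], [0.4799000024795532, 0.1979999989271164], [0.4821000099182129, 0.2989000082015991], [0.474700003862381, 0.29910001158714294]]
tub walls 271 [0.6733 0.0099] [0.1314 0.1246] 3.84 0.0631
 corners [[0.6035000085830688, 0.06759999692440033], [0.6118999719619751, -0.056699998676776886], [0.7429999709129333, -0.0478999987244606], [0.7346000075340271, 0.07639999687671661]]
 lip 151 [0.5423 0.0009] [0.0087 0.1027] 4.17 0.0474
  [[0.5343000292778015, 0.05180000141263008], [0.5418000221252441, -0.050599999725818634], [0.5504000186920166, -0.05000000074505806], [0.542900025844574, 0.052400000393390656]]
wt walls 298 [ 0.6982 -0.2335] [0.1278 0.1332] 88.98 0.063
 corners [[0.6304000020027161, -0.2962000072002411], [0.7635999917984009, -0.2985999882221222], [0.7659000158309937, -0.17080000042915344], [0.6327000260353088, -0.16840000450611115]]
 lip 147 [ 0.5658 -0.2303] [0.1009 0.0078] 88.47 0.0479
  [[0.5605999827384949, -0.28060001134872437], [0.5684000253677368, -0.2808000147342682], [0.5710999965667725, -0.17990000545978546], [0.5633000135421753, -0.17970000207424164]]
{'position': array([ 0.16976672, -0.52294574,  0.25584696]), 'tool_rot': array([[ 9.51163900e-01,  3.08686294e-01, -8.02466065e-05],
       [ 3.08686183e-01, -9.51163264e-01,  1.13373672e-03],
       [ 2.73641362e-04, -1.10314046e-03, -9.99999354e-01]]), 'ft_force': array([ 0.11596345, -0.75076459,  0.3704447 ]), 'time_s': 0.15, 'grip_width': 0.08531859122035927}
```

View pics/crop.png

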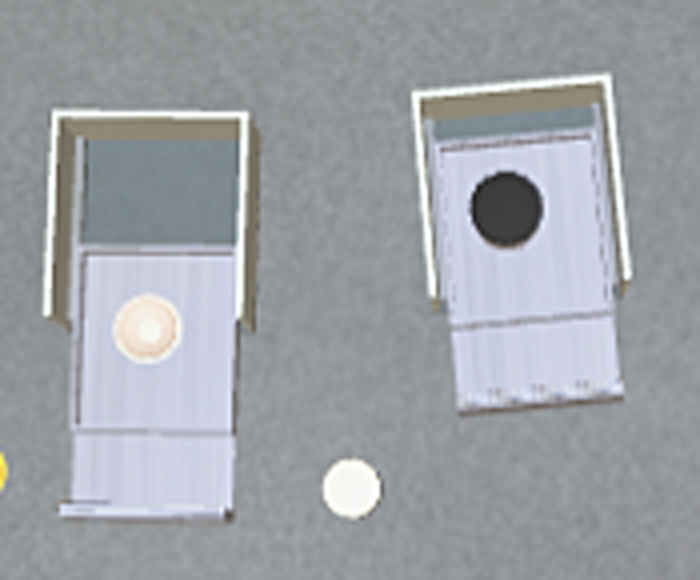

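The crop confirms it: the white dish in the open left tray and the black-lidded tub in the middle tray. The sizes agree with those given (walls 124x130 at z≈63 mm, lips about 101x8 at z≈48 mm). The dish tray is out about 65 mm with its axis at -2.2°. The tub tray is out about 11 mm with its axis at +3.8°. Moving now.

Request:
send_rows:
  deltas:
    - [[0,0,0,0,0,0.118,-1],[0,0,0,0,0,0.118,-1],[0,0,0,0,0,0.118,-1],[0.05,0,0,0,0,0,-1],[0.05,0,0,0,0,0,-1],[0.05,0,0,0,0,0,-1],[0.05,-0.03,0,0,0,0,-1],[0.03,-0.05,0,0,0,0,-1],[0,-0.05,0,0,0,0,-1],[0,-0.05,0,0,0,0,-1],[0,-0.05,0,0,0,0,-1],[0,-0.05,0,0,0,0,-1]]
  squeeze: 20

```text
time_s: 1.65
position: [0.4106, -0.2509, 0.2562]
tool_rot: [[0.999, -0.04, -0.0], [-0.04, -0.999, 0.0], [-0.0, -0.0, -1.0]]
ft_force: [0.2, 0.2, 0.0]
grip_width: -0.0001
gripper_force: 0.0
```

Request:
send_rows:
  deltas:
    - [[0,-0.05,0,0,0,0,-1],[0,-0.05,0,0,0,0,-1],[0,-0.05,0,0,0,0,-1],[0,-0.05,0,0,0,0,-1],[0,-0.05,0,0,0,0,-1],[0,-0.05,0,0,0,0,-1],[0,-0.05,0,0,0,0,-1],[0,-0.05,0,0,0,0,-1],[0,0,0,0,0,0,-1],[0,0,0,0,0,0,-1]]

```text
time_s: 2.9
position: [0.4268, 0.1468, 0.2561]
tool_rot: [[0.999, -0.04, -0.001], [-0.04, -0.999, -0.0], [-0.0, 0.0, -1.0]]
ft_force: [0.2, -0.3, 0.1]
grip_width: -0.0001
gripper_force: 0.0
```

Request:
send_rows:
  deltas:
    - [[0,-0.052,0,0,0,0,-1],[0,-0.052,0,0,0,0,-1],[0,0,0.04,0,0,0,-1],[0,0,0.04,0,0,0,-1],[0,0,0.04,0,0,0,-1],[0,0,0.04,0,0,0,-1],[0,0,0.02,0,0,0,-1],[0,0,0.02,0,0,0,-1],[0,0,0,0,0,0,-1],[0,0,0,0,0,0,-1]]

```text
time_s: 4.15
position: [0.4317, 0.2505, 0.0571]
tool_rot: [[0.999, -0.041, 0.001], [-0.041, -0.999, 0.0], [0.001, -0.0, -1.0]]
ft_force: [-0.2, -0.7, 0.7]
grip_width: 0.0001
gripper_force: 0.0
```

Run:
```python
from h import *
s=telemetry.observe(); print(s['position'],s['ft_force'])
d=grab('scene'); u=proj(d,[s['position'],s['position']+[0,0,-.025]]).round(); print(u)
x,y=u[0].astype(int); x=max(x-80,0);y=max(y-70,0)
cv2.imwrite('pics/c2.png',cv2.resize(d['image'][y:y+140,x:x+190,::-1],None,fx=4,fy=4)); print(x,y)
```

```text
[0.43174661 0.2504502  0.05705187] [-0.15277982 -0.66750541  0.71592578]
[[285. 146.]
 [285. 153.]]
205 76
```

View pics/c2.png

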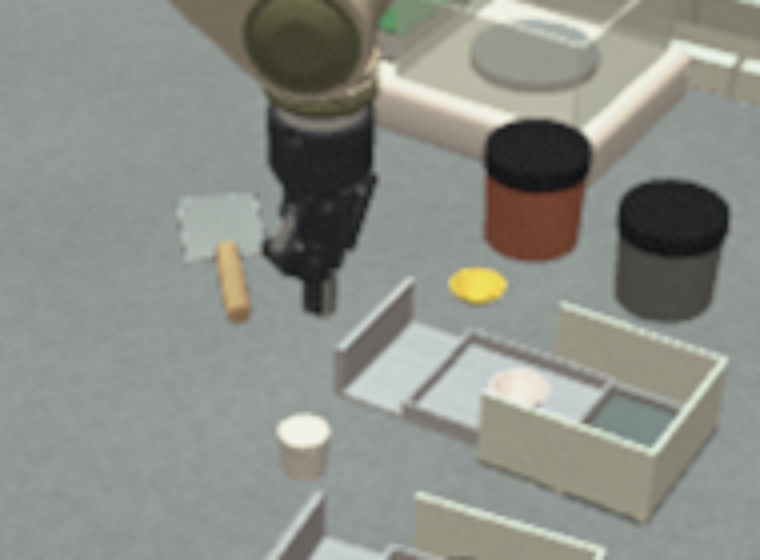

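The picture shows the shut fingertips at (320,312), just in front of the dish tray's lip and clear of the spatula. The tip sits where the 25 mm geometry predicts. Pushing now.

Request:
send_rows:
  deltas:
    - [[0.01,0,0,0,0,0,-1],[0.01,0,0,0,0,0,-1],[0.005,0,0,0,0,0,-1],[0.005,0,0,0,0,0,-1],[0.007,0,0,0,0,0,-1],[0.007,0,0,0,0,0,-1],[0.007,0,0,0,0,0,-1],[0.007,0,0,0,0,0,-1],[0.007,0,0,0,0,0,-1],[0.007,0,0,0,0,0,-1],[0.005,0,0,0,0,0,-1],[0.005,0,0,0,0,0,-1]]

```text
time_s: 5.7
position: [0.5133, 0.2477, 0.0563]
tool_rot: [[0.999, -0.04, -0.0], [-0.04, -0.999, 0.0], [-0.0, -0.0, -1.0]]
ft_force: [-2.0, 1.4, -1.0]
grip_width: -0.0003
gripper_force: 1.0
```

Request:
send_rows:
  deltas:
    - [[0.004,0,0,0,0,0,-1],[0.003,0,0,0,0,0,-1],[0.002,0,0,0,0,0,-1],[0,0,0,0,0,0,-1]]

```text
time_s: 6.2
position: [0.5223, 0.2472, 0.0564]
tool_rot: [[0.999, -0.04, 0.001], [-0.04, -0.999, -0.0], [0.001, 0.0, -1.0]]
ft_force: [-0.6, 0.8, -0.1]
grip_width: 0.0002
gripper_force: 0.1
```

Request:
send_rows:
  deltas:
    - [[0.002,0,0,0,0,0,-1],[0.002,0,0,0,0,0,-1],[0.001,0,0,0,0,0,-1],[0,0,0,0,0,0,-1]]

```text
time_s: 6.7
position: [0.5273, 0.2471, 0.0564]
tool_rot: [[0.999, -0.04, 0.001], [-0.04, -0.999, 0.0], [0.001, -0.0, -1.0]]
ft_force: [-0.1, -0.8, -0.8]
grip_width: -0.0001
gripper_force: 0.2
```

Request:
send_rows:
  deltas:
    - [[0.001,0,0,0,0,0,-1],[0.001,0,0,0,0,0,-1],[0.001,0,0,0,0,0,-1],[0,0,0,0,0,0,-1]]

```text
time_s: 7.2
position: [0.5291, 0.247, 0.0563]
tool_rot: [[0.999, -0.04, -0.002], [-0.04, -0.999, -0.0], [-0.002, 0.0, -1.0]]
ft_force: [-5.5, -0.8, 4.3]
grip_width: 0.0
gripper_force: 3.0
```

Request:
send_rows:
  deltas:
    - [[0.001,0,0,0,0,0,-1],[0.001,0,0,0,0,0,-1],[0,0,0,0,0,0,-1],[0,0,0,0,0,0,-1]]

```text
time_s: 7.7
position: [0.5292, 0.2471, 0.0562]
tool_rot: [[0.999, -0.04, -0.007], [-0.04, -0.999, -0.001], [-0.007, 0.001, -1.0]]
ft_force: [-14.2, 0.2, 8.7]
grip_width: 0.0003
gripper_force: 7.0
```

The tray meets its stop: 14 N with no further motion. Backing off, rising and checking from above.

Request:
send_rows:
  deltas:
    - [[-0.005,0,0,0,0,0,-1],[-0.01,0,0,0,0,0,-1],[-0.02,0,0,0,0,0,-1],[0,0,-0.03,0,0,0,-1],[0,0,-0.04,0,0,0,-1],[0,0,-0.04,0,0,-0.105,-1],[0,0.05,0,0,0,0,-1],[0,0.05,0,0,0,0,-1],[0,0.05,0,0,0,0,-1],[0,0.05,0,0,0,0,-1],[0,0.03,0,0,0,0,-1],[0,0,0,0,0,0,-1]]

```text
time_s: 9.2
position: [0.512, 0.0172, 0.1663]
tool_rot: [[0.998, 0.062, 0.001], [0.062, -0.998, -0.0], [0.001, 0.0, -1.0]]
ft_force: [-0.0, 0.2, 0.4]
grip_width: -0.0
gripper_force: 0.0
```

Run:
```python
from h import *
s=telemetry.observe(); print(s['position'],s['tool_rot'].round(4).tolist(),s['ft_force'])
d=grab('top'); C=cloud(d)
for n,(u0,u1,v0,v1) in dict(dish=(153,213,135,235)).items():
    P=C[v0:v1,u0:u1].reshape(-1,3)
    l=P[(P[:,2]>.040)&(P[:,2]<.056)&(P[:,0]<.575)]; r=cv2.minAreaRect(l[:,:2].astype(np.float32)); print(n,len(l),r)
w=grab('wrist'); W=cloud(w).reshape(-1,3)
l=W[(W[:,2]>.045)&(W[:,2]<.054)&(abs(W[:,1]-.002)<.06)&(W[:,0]>.52)&(W[:,0]<.57)]
if len(l)>5: print('wrist lip',len(l),cv2.minAreaRect(l[:,:2].astype(np.float32)),np.percentile(l,[2,98],axis=0).round(4).tolist())
save(d,'pics/top1.png',.7); a=cv2.imread('pics/top1.png'); save(w,'pics/w1.png',.7); cv2.imwrite('pics/j.png',np.hstack([a,cv2.imread('pics/w1.png')]))
```

```text
[0.51198484 0.01719858 0.166294  ] [[0.9981, 0.0616, 0.0006], [0.0616, -0.9981, -0.0002], [0.0006, 0.0003, -1.0]] [-0.00222065  0.24256457  0.38030201]
dish 141 ((0.5439515709877014, 0.24580371379852295), (0.10058681666851044, 0.008560468442738056), 88.54074096679688)
wrist lip 1429 ((0.5443795919418335, 0.0005440413951873779), (0.008225117810070515, 0.10339919477701187), 4.156026840209961) [[0.5379, -0.0485, 0.0457], [0.5509, 0.0501, 0.0513]]
```

View pics/j.png

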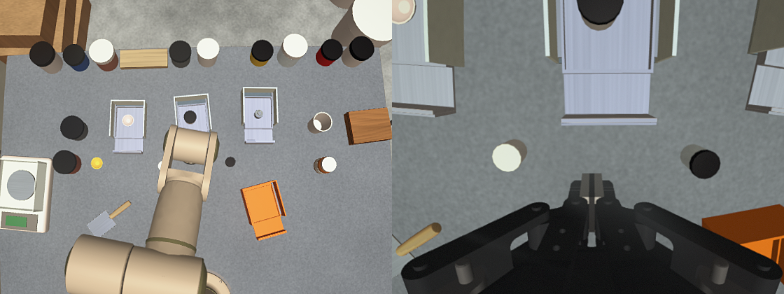

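The left panel (top view) shows the dish tray home: its lip moved 66.7 mm and the dish stands in the tray at (128,120). The right panel (wrist view) shows the tub tray's lip near (608,121) with an empty finger well behind it. The two cameras agree on the lip to 2 mm. Moving over the well and down.

Request:
send_rows:
  deltas:
    - [[0.029,0.009,0,0,0,-0.008,-1],[0.029,0.009,0,0,0,0,-1],[0,0,0,0,0,0,-1],[0,0,0.03,0,0,0,-1],[0,0,0.03,0,0,0,-1],[0,0,0.02,0,0,0,-1],[0,0,0.02,0,0,0,-1],[0,0,0.018,0,0,0,-1],[0,0,0,0,0,0,-1],[0,0,0,0,0,0,-1]]

```text
time_s: 10.55
position: [0.571, 0.0054, 0.0491]
tool_rot: [[0.997, 0.074, 0.001], [0.074, -0.997, -0.0], [0.001, 0.0, -1.0]]
ft_force: [0.7, -0.4, 0.1]
grip_width: -0.0
gripper_force: 0.0
```

Request:
send_rows:
  deltas:
    - [[-0.004,0,0,0,0,0,-1],[-0.004,0,0,0,0,0,-1],[-0.004,0,0,0,0,0,-1],[-0.004,0,0,0,0,0,-1],[-0.004,0,0,0,0,0,-1],[0,0,0,0,0,0,-1]]

```text
time_s: 11.3
position: [0.5506, 0.0034, 0.0483]
tool_rot: [[0.997, 0.073, -0.001], [0.073, -0.997, -0.0], [-0.001, -0.0, -1.0]]
ft_force: [0.2, 0.2, -1.1]
grip_width: 0.0002
gripper_force: 0.0
```

Request:
send_rows:
  deltas:
    - [[-0.006,0,0,0,0,0,-1],[-0.006,0,0,0,0,0,-1],[-0.006,0,0,0,0,0,-1],[-0.006,0,0,0,0,0,-1],[-0.006,0,0,0,0,0,-1],[-0.006,0,0,0,0,0,-1],[-0.006,0,0,0,0,0,-1],[-0.006,0,0,0,0,0,-1],[-0.006,0,0,0,0,0,-1],[-0.006,0,0,0,0,0,-1],[-0.006,0,0,0,0,0,-1],[-0.006,0,0,0,0,0,-1]]

```text
time_s: 12.8
position: [0.4789, -0.0018, 0.0483]
tool_rot: [[0.997, 0.073, 0.0], [0.073, -0.997, 0.0], [0.0, -0.0, -1.0]]
ft_force: [2.9, 2.7, -0.0]
grip_width: -0.0002
gripper_force: 1.0
```

Request:
send_rows:
  deltas:
    - [[-0.003,0,0,0,0,0,-1],[-0.002,0,0,0,0,0,-1],[-0.001,0,0,0,0,0,-1],[0,0,0,0,0,0,-1]]

```text
time_s: 13.3
position: [0.4732, -0.0023, 0.0483]
tool_rot: [[0.997, 0.073, -0.0], [0.073, -0.997, -0.0], [-0.0, 0.0, -1.0]]
ft_force: [1.1, 1.1, 0.7]
grip_width: -0.0
gripper_force: 0.3
```

Request:
send_rows:
  deltas:
    - [[-0.001,0,0,0,0,0,-1],[-0.001,0,0,0,0,0,-1],[-0.001,0,0,0,0,0,-1],[0,0,0,0,0,0,-1]]

```text
time_s: 13.8
position: [0.4711, -0.0025, 0.0484]
tool_rot: [[0.997, 0.072, 0.002], [0.072, -0.997, -0.0], [0.002, 0.0, -1.0]]
ft_force: [5.6, 1.6, -2.4]
grip_width: 0.0005
gripper_force: 2.8
```

Request:
send_rows:
  deltas:
    - [[-0.001,0,0,0,0,0,-1],[-0.001,0,0,0,0,0,-1],[-0.001,0,0,0,0,0,-1],[0,0,0,0,0,0,-1]]

```text
time_s: 14.3
position: [0.471, -0.0028, 0.0487]
tool_rot: [[0.997, 0.072, 0.009], [0.072, -0.997, -0.0], [0.009, 0.001, -1.0]]
ft_force: [16.9, 7.4, -10.0]
grip_width: -0.0001
gripper_force: 9.0
```

It is at the stop: 17 N with no motion. Moving off the lip inside the well, then up.

Request:
send_rows:
  deltas:
    - [[0.004,0,0,0,0,0,-1],[0.006,0,0,0,0,0,-1],[0.005,0,0,0,0,0,-1],[0,0,0,0,0,0,-1],[0,0,-0.01,0,0,0,-1],[0,0,-0.03,0,0,0,-1],[0,0,-0.05,0,0,0,-1],[0,0,-0.05,0,0,0,-1],[-0.04,0,-0.04,0,0,0,-1],[-0.05,0,0,0,0,0,-1],[0,0,0,0,0,0,-1],[0,0,0,0,0,0,-1]]

```text
time_s: 15.8
position: [0.3928, -0.0083, 0.2289]
tool_rot: [[0.997, 0.072, 0.001], [0.072, -0.997, -0.0], [0.001, 0.001, -1.0]]
ft_force: [0.8, 0.2, 0.2]
grip_width: -0.0001
gripper_force: 0.0
```

Run:
```python
from h import *
s=telemetry.observe(); print(s['position'],s['ft_force'],s['time_s'])
w=grab('wrist'); W=cloud(w).reshape(-1,3)
l=W[(W[:,2]>.045)&(W[:,2]<.054)&(abs(W[:,1])<.07)&(W[:,0]>.43)&(W[:,0]<.5)]
print('lip',len(l),cv2.minAreaRect(l[:,:2].astype(np.float32)))
d=grab('scene'); save(d,'pics/a.png',.7); save(w,'pics/b.png',.7); cv2.imwrite('pics/j2.png',np.hstack([cv2.imread('pics/a.png'),cv2.imread('pics/b.png')]))
```

```text
[ 0.39281023 -0.00827566  0.22892065] [0.79624331 0.16142136 0.23347403] 15.8
lip 982 ((0.45572152733802795, -0.005368765443563461), (0.008047662675380707, 0.10342437773942947), 3.587172031402588)
```

View pics/j2.png

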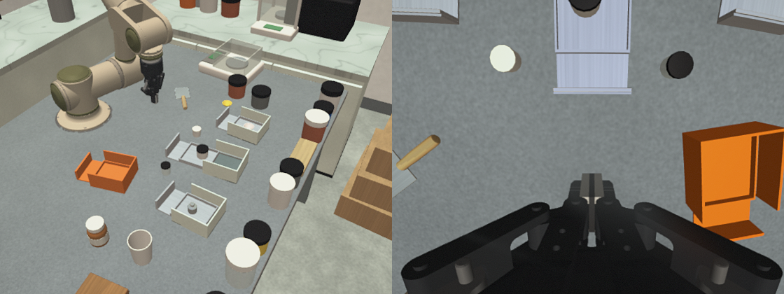

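The left panel shows the tub tray fully out with the tub upright at (203,152), and the dish and weight trays home. The right panel shows the lip at (592,91), 89 mm out from its start and so at the stop. The gripper is clear of everything. Handing in.

```bash
python3 -c "
from rig import env
print(env.close_job())"
```

```text
the job is handed in; nothing more can be done
None
```

The job is handed in: the dish's tray was pushed home to its end stop, then the tub's tray was drawn out from behind its lip to its stop, with the tub and dish still upright and the gripper clear; no verdict was returned.

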